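# Open the leaning plant-feed crock and put its measuring cup back inside

## Task

Lift the wooden lid off the leaning white crock by its knob and lay it flat, knob up, in the middle of the round cork mat, letting it down without dropping it. Then lower the small steel cup into the open crock and let go of it only once it stands on the plate inside, base down; do not drop it in or press it down hard. Leave the other things on the bench where they are.

Things in the scene. Friction and masses are not known exactly. Their poses are not given: they have to be found in the camera images.
- crock: White ceramic crock, round, fixed in a wooden stand, its axis leaning 30 degrees from vertical, mouth towards the robot's side. Outer diameter 160, height 110, wall 5 (mouth 150 across), bottom 6 thick. Origin: centre of its underside, 85 above the bench; z runs along its leaning axis out of the mouth, y is level, -x is the downhill side. See crock_mouth for the inside.
- crock_mouth (a point): Centre of the crock's mouth, 110 from the crock's origin along its z, same axes. Inside lies a round drip plate, stiffly held, 132 across, parallel to the bottom, its upper face 74 to 99 below this point along z. That depth changes from start to start and is not measured: feel for it slowly, the plate is hard. A released cup may slide on the plate down to the wall.
- lid: Loose wooden lid, 220 to 350 g: a disc 168 across, 12 thick, with a plug below it, 143 across, 10 deep, loose in the crock's mouth (3.5 play all round); the disc rests on the rim. Origin: centre of the plug's underside; z is its axis, towards the knob. Seated, its origin is 100 from the crock's origin along the crock's z. On a flat surface it stands on the plug.
- lid_knob: The round wooden knob on top of the lid, part of it. Origin: centre of the knob's foot on the lid's upper face (22 from the lid's origin along z); z is the axis. A stem 20 across and 14 high carries a cylindrical head 32 across from 14 to 38 above the foot.
- mat: Round cork mat, 200 across and 10 thick, fixed flat on the bench. Origin: centre of its underside, on the bench; its upper face is 10 above.
- cup: Small open steel measuring cup, 70 to 130 g, straight round, 54 across, 60 tall, wall 3, standing mouth up on the bench. Origin: centre of its underside; z up its axis.
- tape_roll: Bystander: roll of yellow tape lying flat, 90 across, 45 high. Origin: centre of its underside.
- seed_jar: Bystander: small amber glass jar, 54 across, 85 high. Origin: centre of its underside.
- small_pot: Bystander: small empty terracotta pot, 72 across, 60 high. Origin: centre of its underside.
- pot_brush: Bystander: brush lying on the bench. Origin: on the bench, near its middle.
- saucer: Bystander: terracotta saucer, 120 across, 20 high. Origin: centre of its underside.
- dibber: Bystander: slim hand tool lying on the bench. Origin: on the bench, near its middle.
Mind the look-alikes: they are no part of the job. Of the things that look like the lid, the largest one is meant. What is shaped like the cup but blue or purple is not meant.

How it is judged:
By the outcome, as a careful person would: the job done as asked, in the order asked, and still so for the second after the job is handed in, with the robot touching nothing.
It also fails if it takes over 67 s, if anything falls off the work surface, if the arm or the gripper's body presses on something with over 40 N, if the wrist force passes 120 N, or if a joint passes its speed limit or range.

## Robot

A 6-joint arm with a two-finger parallel gripper is mounted at the origin on the work surface. World frame = base frame: x ahead of the robot, y to its left, z up, the work surface at z = 0. Lengths are in mm, angles in rad, forces in N, time in s.
With the tool pointing down it reaches from about 350 to 975 mm from the base axis. Payload 4.9 kg.
Tool frame: the origin (TCP) lies midway between the tips of the shut fingers; the grasp point (between the pads) lies 19 mm behind it (arm.grip_depth is the distance from the TCP to the grasp point, in mm); z points along the fingers, y is the line along which they close (so a half turn about z gives the same grasp; the last joint's range is limited). The gripper opens to 85 mm and grips with 20 to 120 N. Pads are 22 mm wide; open, the fingers measure 114 mm over their backs; the gripper's body (76 mm by 85 mm) begins 54 mm behind the grasp point. The pads swing forward as they close: fully open they stand 13 mm farther back than shut.
Start: joints at [-1.413, 0.053, 1.613, -0, 1.476, -0.119], TCP at [170.795, -601.191, 231.304] pointing down, gripper open.
Joint ranges: [-3.01, 3.01], [-1.01, 2.22], [0.06, 2.58], [-1.02, 4.17], [0.09, 2.62], [-3.14, 3.14]. Speed limits (rad/s): [2.57, 2.57, 3.14, 3.14, 3.14, 3.14].

## Interface

Orientations are given as a unit quaternion [w, x, y, z].
In Python, from station import arm gives the robot as it stands. Calls block until the motion is done:
- arm.move_ptp(position, orientation): joint-space move of the TCP to a pose.
- arm.move_straight(position, max_speed=150, attitude=None, f_stop=None): straight line of the TCP; attitude=None keeps the orientation; max_speed is the mean speed in mm/s. With f_stop (N) it stops when the force on the tool has changed by that much, and returns True; else False.
- arm.goto_joints(angles): joint-space move.
- arm.move_gripper(opening, effort=None): finger opening in mm; effort is the grip in N (None keeps the last); returns when the fingers have stopped.
- arm.pause(seconds).
- arm.solve_ik(position, orientation): joint angles nearest the present ones, or None.
- arm.get_image(name): name is "scene" or "top" or "wrist"; returns a dict with "image" (480x640x3 uint8, red, green, blue), "K" (3x3 intrinsics, pixels), "origin" and "orientation" of the camera in the world; the wrist camera has in their place "T_tool_cam" (4x4, takes a point from camera to tool coordinates, whose origin is the TCP and whose axes are the flange's). Camera axes: x right, y down, z forward; pixel columns grow to the right and rows downward; lengths in mm; the calibration is good to about 2 mm. A picture is of the moment at which its call begins: read the wrist's pose just before it. There is no depth.
A pose or a line that the arm cannot do raises arm.Unreachable and nothing moves.
- arm.sign_off(): hands the job in; it is judged then, once.
Readings, each from a call of its own:
- arm.get_clock(): time.
- arm.get_qpos(): joint angles.
- arm.get_qvel(): joint speeds.
- arm.get_joint_efforts(): joint torques, N m.
- arm.get_eef_pos(): TCP position.
- arm.get_tcp_rot(): TCP orientation.
- arm.get_contact_force(): force on the tool from outside, world axes, zero at the start.
- arm.get_torque(): the same for the moment, N m.
- arm.get_grip_width(): finger opening in mm.
- arm.get_finger_force(): force on a finger pad.
Only numpy, scipy, OpenCV 4.12 (cv2) and the standard library are available. Lean on these libraries where they do the work, as an engineer would, in place of code of your own. Each camera call takes 0.05 s, during which the arm holds its last target. There are 200 camera calls.

## Working session

There is one attempt and no reset: what is moved stays moved. The work goes in short steps, each a Python script; the robot and the scene stay as the last script left them, time stands still between calls to the robot, and variables do not carry over. Pictures are saved under pics/ and viewed, at most 10 in all, crops included, and the job is handed in when it is done.

```bash
ls; mkdir -p pics
python3 - <<'E'
from station import arm
import cv2,numpy as np
for n in ("scene","top"):
    d=arm.get_image(n); cv2.imwrite(f"pics/{n}0.png",d["image"][:,:,::-1])
    print(n,np.round(d["K"],1).tolist(),d["origin"],d["orientation"])
    np.savez(f"{n}0.npz",**{k:np.array(v) for k,v in d.items()})
d=arm.get_image("wrist");print(d["T_tool_cam"],d["K"]);print(arm.get_clock(),arm.get_tcp_rot(),arm.grip_depth)
E
```

```text
pics
scene [[457.8, 0.0, 324.3], [0.0, 457.8, 241.7], [0.0, 0.0, 1.0]] [1352.75708915 -187.71328021  812.01209737] [-0.33422826  0.710432    0.55683233 -0.27113761]
top [[597.9, 0.0, 321.4], [0.0, 597.9, 238.7], [0.0, 0.0, 1.0]] [ 214.17766702   32.41852287 1684.05250835] [ 0.07415159 -0.65488812  0.74785942 -0.07955739]
[[ 5.74804039e-04 -9.62023601e-01 -2.72965676e-01  7.04049013e+01]
 [ 9.99999645e-01  7.21048164e-04 -4.35444918e-04 -1.24788216e-01]
 [ 6.15729687e-04 -2.72965329e-01  9.62023674e-01 -1.43398732e+02]
 [ 0.00000000e+00  0.00000000e+00  0.00000000e+00  1.00000000e+00]] [[367.80963715   0.         316.68448673]
 [  0.         367.80963715 238.78842276]
 [  0.           0.           1.        ]]
0.15 [-8.33362113e-04  9.90437438e-01  1.37960088e-01 -1.96127019e-05] 18.700000000000003
```

View pics/scene0.png

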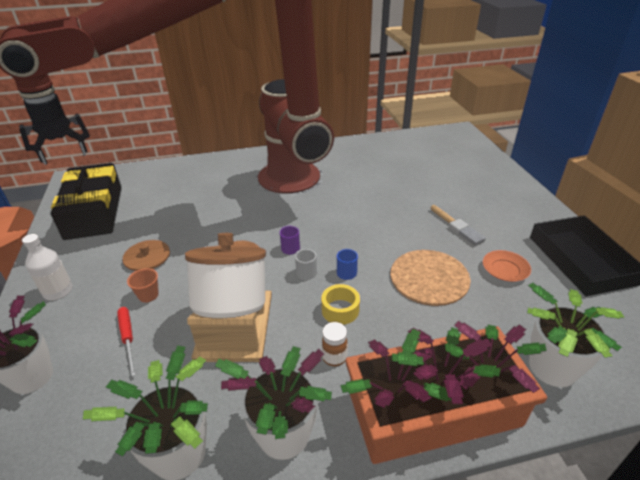

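View pics/top0.png

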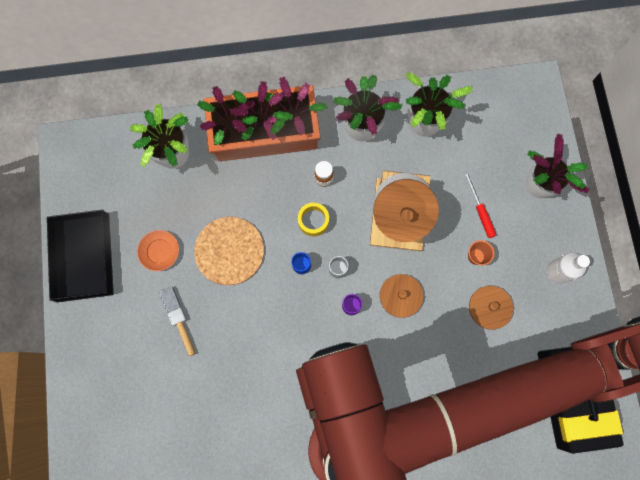

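```bash
cat > h.py <<'E'
import numpy as np, cv2
from scipy.spatial.transform import Rotation as R
from scipy.optimize import minimize
def cam(n):
    d=np.load(f"{n}0.npz"); q=d["orientation"]
    Rm=R.from_quat(q,scalar_first=True).as_matrix()
    return d["image"],d["K"],Rm,d["origin"]
def proj(P,c):
    p=(np.atleast_2d(P)-c[3])@c[2]; p=p@c[1].T; return p[:,:2]/p[:,2:]
def back(uv,z,c):
    v=c[2]@np.linalg.solve(c[1],[*uv,1]); return c[3]+v*(z-c[3][2])/v[2]
A=np.linspace(0,2*np.pi,48,endpoint=False)
def cyl(r,z0,z1): return np.vstack([np.c_[r*np.cos(A),r*np.sin(A),0*A+z] for z in (z0,z1)])
S=8
def sil(parts,c,T):
    "soft mask (area-averaged by supersampling)"
    roi=T[2]; m=np.zeros(((roi[3]-roi[1])*S,(roi[2]-roi[0])*S),np.uint8)
    for P in parts:
        p=(proj(P@T[0].T+T[1],c)+.5-roi[:2])*S-.5
        cv2.fillConvexPoly(m,np.round(cv2.convexHull(p.astype(np.float32))).astype(np.int32),255)
    return cv2.resize(m,(roi[2]-roi[0],roi[3]-roi[1]),interpolation=cv2.INTER_AREA)/255.
def crockR(yaw): # z leans 30deg towards -x side
    return R.from_euler("zy",[yaw,-np.pi/6]).as_matrix()
E
cat > loc.py <<'E'
from h import *
C={n:cam(n) for n in("scene","top")}
lid=[cyl(84,110,122),cyl(16,136,160),cyl(10,122,136)]
crock=[cyl(80,0,110)]
def roi_of(parts,Rm,t,c,pad=12):
    p=np.vstack([proj(P@Rm.T+t,c) for P in parts]); 
    return np.r_[p.min(0)-pad,p.max(0)+pad].astype(int)
def fit(parts,posef,x0,names,steps,tag,thr):
    data=[]
    for n in names:
        c=C[n]; Rm,t=posef(x0); roi=roi_of(parts,Rm,t,c); T=(Rm,t,roi)
        im=np.ascontiguousarray(c[0][roi[1]:roi[3],roi[0]:roi[2],::-1])
        m=thr(im).astype(float); data.append((c,roi,m))
        s=sil(parts,c,T); out=im.copy()
        out=np.hstack([im,(cv2.cvtColor((m*255).astype(np.uint8),cv2.COLOR_GRAY2BGR))])
        cv2.imwrite(f"pics/_{tag}_{n}.png",cv2.resize(out,None,fx=2,fy=2,interpolation=0))
    def f(x): 
        Rm,t=posef(x); return sum(np.abs(sil(parts,c,(Rm,t,r))-m).sum()/m.sum() for c,r,m in data)
    sim=np.vstack([x0]+[np.array(x0)+np.eye(len(x0))[i]*steps[i] for i in range(len(x0))])
    r=minimize(f,x0,method="Nelder-Mead",options=dict(initial_simplex=sim,xatol=.02,fatol=1e-4))
    print(tag,names,np.round(r.x,3),round(r.fun,3)); return r.x
def hsv(lo,hi): 
    return lambda im: cv2.morphologyEx(cv2.inRange(cv2.cvtColor(im,cv2.COLOR_BGR2HSV),lo,hi),cv2.MORPH_CLOSE,np.ones((3,3)))>0
if __name__=="__main__":
    c=C["top"]
    print("mat",back((229,250),10,c),"cup",back((339,266),60,c),"knob",back((409,214),250,c),"stand",back((403,211),50,c))
    for n,p in(("scene",(226,243)),("top",(409,214)),("top",(229,250)),("scene",(430,275)),("scene",(255,280)),("scene",(306,270)),("top",(400,230))):
        b=C[n][0][p[1],p[0]]; print(n,p,b,cv2.cvtColor(b[None,None],cv2.COLOR_RGB2HSV)[0,0])
E
python3 loc.py
```

```text
mat [585.29887122 261.05854875  10.        ] cup [489.26458936 -41.90368138  60.        ] knob [ 563.47489362 -222.97847851  250.        ] stand [ 623.09108825 -243.23691276   50.        ]
scene (226, 243) [122  86  63] [ 12 123 122]
top (409, 214) [158 100  58] [ 13 161 158]
top (229, 250) [224 168 114] [ 15 125 224]
scene (430, 275) [216 164 120] [ 14 113 216]
scene (255, 280) [201 195 190] [ 14  14 201]
scene (306, 270) [113 113 113] [  0   0 113]
top (400, 230) [177 112  65] [ 13 161 177]
```

```bash
cat > fit1.py <<'E'
from loc import *
pm=lambda x:(np.eye(3),np.array([x[0],x[1],0.]))
pc=lambda x:(crockR(x[2]),np.array([x[0],x[1],85.]))
cork=hsv((8,50,120),(24,255,255))
for n in(["top"],["scene"],["top","scene"]): fit([cyl(100,0,10)],pm,[585,261],n,[5,5],"mat",cork)
dark=hsv((4,70,40),(17,255,200))
for y0 in(-.4,0,.4):
  x0=[563+80*np.cos(y0),-223+80*np.sin(y0),y0]
  for n in(["top"],["scene"],["top","scene"]): fit(lid,pc,x0,n,[8,8,.15],"lid",dark)
grey=lambda im:(cv2.inRange(cv2.cvtColor(im,cv2.COLOR_BGR2HSV),(0,0,0),(180,255,255))>0)
E
python3 fit1.py
python3 - <<'E'
import cv2,numpy as np
a=[cv2.imread(f"pics/_{t}_{n}.png") for t in("mat","lid") for n in("top","scene")]
t=cv2.imread("pics/top0.png")[225:305,270:370]; s=cv2.imread("pics/scene0.png")[225:300,260:370]
a+= [cv2.resize(t,None,fx=2.5,fy=2.5),cv2.resize(s,None,fx=2.5,fy=2.5)]
H=270
r=[cv2.copyMakeBorder(x[:H,:400],0,max(0,H-x.shape[0]),0,max(0,400-x.shape[1]),0) for x in a]
cv2.imwrite("pics/m1.png",cv2.resize(np.vstack([np.hstack(r[i:i+2]) for i in(0,2,4)]),(790,600)))
E
```

```text
mat ['top'] [586.275 262.247] 0.015
mat ['scene'] [580.705 263.283] 0.03
mat ['top', 'scene'] [584.29 262.46] 0.075
lid ['top'] [ 6.46809e+02 -2.27730e+02 -3.59000e-01] 0.081
lid ['scene'] [ 640.392 -222.408   -0.826] 0.327
lid ['top', 'scene'] [ 644.73  -224.97    -0.864] 0.46
lid ['top'] [ 6.47113e+02 -2.27749e+02  3.00000e-02] 0.083
lid ['scene'] [ 6.40269e+02 -2.23239e+02  2.24000e-01] 0.249
lid ['top', 'scene'] [ 6.44526e+02 -2.25264e+02  1.37000e-01] 0.382
lid ['top'] [ 6.47197e+02 -2.27441e+02  6.39000e-01] 0.085
lid ['scene'] [ 641.1   -222.99     0.642] 0.237
lid ['top', 'scene'] [ 6.44747e+02 -2.25057e+02  6.31000e-01] 0.366
```

View pics/m1.png

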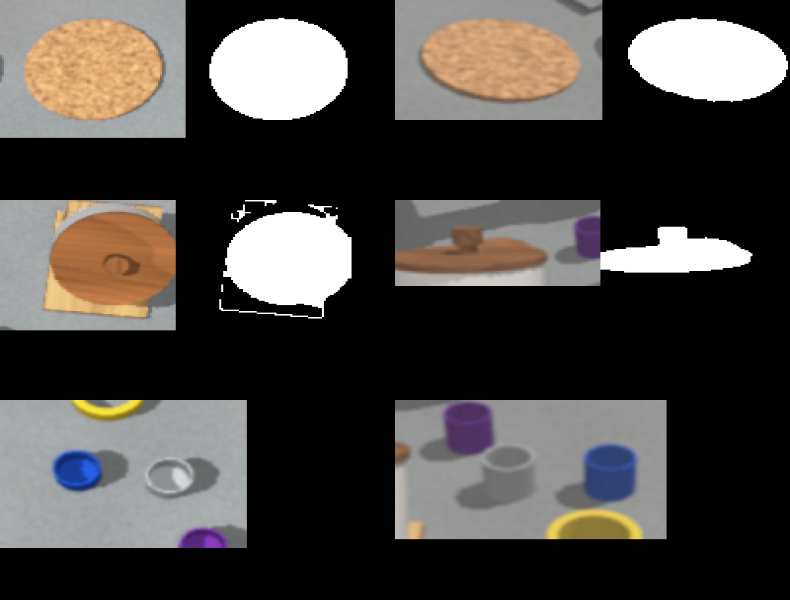

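```bash
sed -i 's/"zy",/"ZY",/' h.py
cat > fit2.py <<'E'
from loc import *
pc=lambda x:(crockR(x[2]),np.array([x[0],x[1],85.]))
def dark(im):
    m=hsv((4,70,40),(17,255,200))(im).astype(np.uint8); m=cv2.morphologyEx(m,cv2.MORPH_OPEN,np.ones((3,3)))
    n,l,s,_=cv2.connectedComponentsWithStats(m); return l==1+s[1:,4].argmax()
for y0 in(-.3,0,.3):
  x0=[563+80*np.cos(y0),-223+80*np.sin(y0),y0]
  for n in(["top"],["scene"],["top","scene"]): fit(lid,pc,x0,n,[8,8,.15],"lid",dark)
# cup rim from both pictures
print(back((338.9,265.5),60,C["top"]), proj([[489.3,-41.9,60],[489.3,-41.9,0]],C["scene"]))
# ground edges of stand: corner pixels in top
E
python3 fit2.py
```

```text
lid ['top'] [ 6.44217e+02 -2.45420e+02 -3.20000e-01] 0.038
lid ['scene'] [ 6.40740e+02 -2.38423e+02 -2.23000e-01] 0.107
lid ['top', 'scene'] [ 6.42453e+02 -2.38502e+02 -2.15000e-01] 0.186
lid ['top'] [ 6.46350e+02 -2.35754e+02 -1.46000e-01] 0.037
lid ['scene'] [ 6.40666e+02 -2.38785e+02 -2.23000e-01] 0.107
lid ['top', 'scene'] [ 6.42020e+02 -2.38937e+02 -2.23000e-01] 0.187
lid ['top'] [ 6.46813e+02 -2.32134e+02 -7.70000e-02] 0.038
lid ['scene'] [ 6.40801e+02 -2.38262e+02 -2.23000e-01] 0.107
lid ['top', 'scene'] [ 6.42153e+02 -2.38560e+02 -2.19000e-01] 0.187
[490.68405284 -41.82280904  60.        ] [[304.63303982 255.47567939]
 [305.55690133 272.96100023]]
```

```bash
cat > plan.py <<'E'
from h import *
CR=np.array([643,-238,85.]); YAW=-.20; MAT=np.array([584,262.]); CUP=np.array([488.5,-42.])
import os,json
if os.path.exists("est.json"):
    e=json.load(open("est.json")); CR=np.array(e["cr"]);YAW=e["yaw"];CUP=np.array(e.get("cup",CUP));MAT=np.array(e.get("mat",MAT))
RC=crockR(YAW)
def toolR(z,y): z=np.array(z,float);y=np.array(y,float); return np.c_[np.cross(y,z),y,z]
def q(Rm): return R.from_matrix(Rm).as_quat(scalar_first=True)
def Rcrock(s=1): return toolR(-RC[:,2],s*RC[:,1])
def Rdown(a): # closing direction at world angle a
    return toolR([0,0,-1],[np.cos(a),np.sin(a),0])
def onaxis(h,dx=0): return CR+RC@np.array([dx,0,h])   # h from crock origin along axis
E
python3 - <<'E'
from plan import *
from station import arm
for s in(1,-1):
    for h in (129,233,80-10): print(s,h,np.round(arm.solve_ik(onaxis(h),q(Rcrock(s))),2) if arm.solve_ik(onaxis(h),q(Rcrock(s))) is not None else None)
for a in np.arange(-3,3.2,.5):
    f=lambda p:(lambda r:None if r is None else np.round(r,2))(arm.solve_ik(p,q(Rdown(a))))
    print(round(a,1),"mat",f([*MAT,40]),"cup",f([*CUP,30]))
E
```

```text
1 129 [-0.57 -0.24  2.01  0.24  0.89 -2.05]
1 233 [-0.62 -0.44  2.01  0.23  1.1  -2.04]
1 70 [-0.55 -0.11  1.98  0.25  0.78 -2.05]
-1 129 [-0.57 -0.24  2.01  0.24  0.89  1.09]
-1 233 [-0.62 -0.44  2.01  0.23  1.1   1.1 ]
-1 70 [-0.55 -0.11  1.98  0.25  0.78  1.09]
-3.0 mat [ 0.31  0.27  1.71 -0.    1.16 -2.98] cup [-0.24 -0.05  2.08 -0.    1.12  2.76]
-2.5 mat [ 0.31  0.27  1.71 -0.    1.16  2.81] cup [-0.24 -0.05  2.08 -0.    1.12  2.26]
-2.0 mat [ 0.31  0.27  1.71 -0.    1.16  2.31] cup [-0.24 -0.05  2.08 -0.    1.12  1.76]
-1.5 mat [ 0.31  0.27  1.71 -0.    1.16  1.81] cup [-0.24 -0.05  2.08 -0.    1.12  1.26]
-1.0 mat [ 0.31  0.27  1.71 -0.    1.16  1.31] cup [-0.24 -0.05  2.08 -0.    1.12  0.76]
-0.5 mat [ 0.31  0.27  1.71 -0.    1.16  0.81] cup [-0.24 -0.05  2.08 -0.    1.12  0.26]
0.0 mat [ 0.31  0.27  1.71 -0.    1.16  0.31] cup [-0.24 -0.05  2.08 -0.    1.12 -0.24]
0.5 mat [ 0.31  0.27  1.71 -0.    1.16 -0.19] cup [-0.24 -0.05  2.08 -0.    1.12 -0.74]
1.0 mat [ 0.31  0.27  1.71 -0.    1.16 -0.69] cup [-0.24 -0.05  2.08 -0.    1.12 -1.24]
1.5 mat [ 0.31  0.27  1.71 -0.    1.16 -1.19] cup [-0.24 -0.05  2.08 -0.    1.12 -1.74]
2.0 mat [ 0.31  0.27  1.71 -0.    1.16 -1.69] cup [-0.24 -0.05  2.08 -0.    1.12 -2.24]
2.5 mat [ 0.31  0.27  1.71 -0.    1.16 -2.19] cup [-0.24 -0.05  2.08 -0.    1.12 -2.74]
3.0 mat [ 0.31  0.27  1.71 -0.    1.16 -2.69] cup [-0.24 -0.05  2.08 -0.    1.12  3.05]
```

```bash
cat >> h.py <<'E'
def wcam(arm,tag):
    t=np.array(arm.get_eef_pos());q_=np.array(arm.get_tcp_rot())
    d=arm.get_image("wrist"); T=np.array(d["T_tool_cam"]); Rt=R.from_quat(q_,scalar_first=True).as_matrix()
    Rm=Rt@T[:3,:3]; o=t+Rt@T[:3,3]
    cv2.imwrite(f"pics/{tag}.png",d["image"][:,:,::-1])
    c=(d["image"],np.array(d["K"]),Rm,o); np.savez(tag+".npz",i=c[0],K=c[1],R=c[2],o=c[3]); return c
def lw(tag):
    d=np.load(tag+".npz"); return d["i"],d["K"],d["R"],d["o"]
E
python3 - <<'E'
from plan import *
from station import arm
arm.move_ptp(onaxis(270),q(Rcrock(-1)))
arm.pause(.15)
c=wcam(arm,"w1")
im=cv2.imread("pics/w1.png")
for P in (cyl(84,122,122)[:48],cyl(84,110,110)[:48],cyl(16,160,160)[:48]):
    p=proj(P@RC.T+CR,c); cv2.polylines(im,[np.round(p).astype(int)],True,(0,255,0),1)
cv2.imwrite("pics/w1o.png",im); print(arm.get_clock(),arm.get_eef_pos(),arm.get_contact_force())
E
```

```text
2.2333 [ 510.59078977 -211.76786391  318.64815759] [-0.54654404 -0.8652219   0.08380378]
```

View pics/w1o.png

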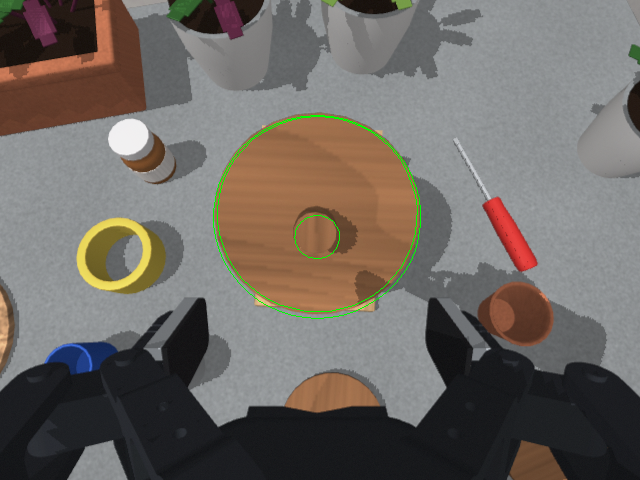

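```bash
cat > fit3.py <<'E'
from loc import *; import json
from fit2 import dark,pc
C["w"]=lw("w1")
def fitm(x0,names):
    data=[]
    for n in names:
        c=C[n]; Rm,t=pc(x0); roi=roi_of(lid,Rm,t,c)
        im=np.ascontiguousarray(c[0][roi[1]:roi[3],roi[0]:roi[2],::-1])
        if n=="w":
            m=hsv((4,70,20),(17,255,185))(im).astype(np.uint8)
            m=cv2.morphologyEx(cv2.morphologyEx(m,cv2.MORPH_CLOSE,np.ones((7,7))),cv2.MORPH_OPEN,np.ones((9,9)))
            cv2.imwrite("pics/_w.png",m*255)
        else: m=dark(im)
        data.append((c,roi,m.astype(float)))
    f=lambda x: sum(np.abs(sil(lid,c,(*pc(x),r))-m).sum()/m.sum() for c,r,m in data)
    r=minimize(f,x0,method="Nelder-Mead",options=dict(initial_simplex=np.array(x0)+np.vstack([[0,0,0],[5,0,0],[0,5,0],[0,0,.08]]),xatol=.02,fatol=1e-4))
    print(names,np.round(r.x,3),[round(float(np.abs(sil(lid,c,(*pc(r.x),rr))-m).sum()/m.sum()),3) for c,rr,m in data]); return r.x
for n in(["w"],["w","scene"],["w","top"],["w","top","scene"]): fitm([643,-238,-.2],n)
E
sed -i 's/^for y0/if __name__=="__main__":\n for y0/; s/^  x0=\[563/  x0=[563/; s/^print(back/if 0: print(back/' fit2.py; python3 fit3.py
```

```text
['w'] [ 6.45653e+02 -2.37940e+02 -1.92000e-01] [0.017]
['w', 'scene'] [ 6.42479e+02 -2.38355e+02 -2.14000e-01] [0.048, 0.12]
['w', 'top'] [ 6.45935e+02 -2.37761e+02 -1.86000e-01] [0.017, 0.038]
['w', 'top', 'scene'] [ 6.43419e+02 -2.38433e+02 -2.09000e-01] [0.035, 0.055, 0.138]
```

View pics/_w.png

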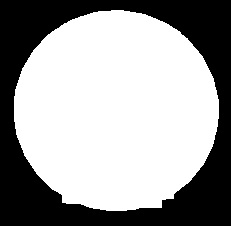

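```bash
echo '{"cr":[645.3,-238,85],"yaw":-0.195,"cup":[490.5,-41.8],"mat":[585.5,262.3]}'>est.json
python3 - <<'E'
from plan import *
from station import arm
Q=q(Rcrock(-1))
arm.move_ptp(onaxis(200,-2),Q)
arm.move_gripper(55,70)
print(arm.move_straight(onaxis(130,-2),100,f_stop=12), arm.get_contact_force(), np.linalg.inv(RC)@(arm.get_eef_pos()-CR))
arm.move_gripper(0,70)
print(arm.get_grip_width(),arm.get_finger_force(),arm.get_contact_force(),arm.get_clock())
E
```

```text
False [0.64838934 0.08959327 0.19173674] [-1.48971688e+00 -8.82101580e-02  1.30362042e+02]
30.289370928697082 69.1692852973938 [-4.66722571  2.97085041  4.96301221] 4.2167
```

Run:
```python
from plan import *
from station import arm
print(arm.move_straight(onaxis(145,-2),40,f_stop=30), arm.get_contact_force())
print(arm.move_straight(onaxis(230,-2),120,f_stop=30))
arm.pause(.2); print(arm.get_contact_force(),arm.get_grip_width(),arm.get_clock())
wcam(arm,"w2"); d=arm.get_image("scene")
cv2.imwrite("pics/s2.png",np.vstack([cv2.resize(d["image"][:,:,::-1],(440,300))[:], cv2.resize(cv2.imread("pics/w2.png"),(440,300))]))
```

```text
False [-0.18024873 -0.33916301 -2.36510214]
False
[-0.93195195 -0.69533052 -3.67909343] 30.17614629538001 5.8
```

View pics/s2.png

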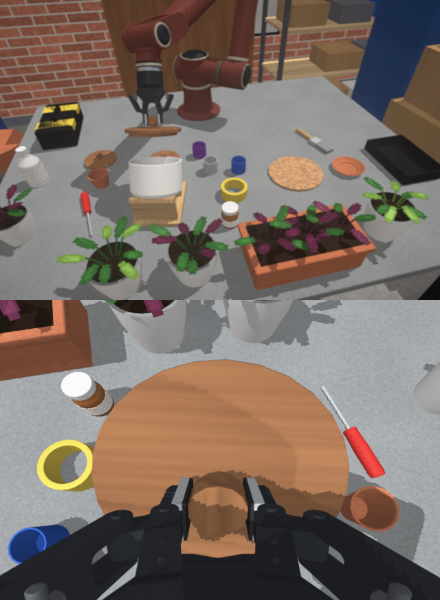

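Run:
```python
from plan import *
from station import arm
arm.move_ptp([MAT[0],MAT[1],130],q(Rdown(-1.2)))
arm.pause(.2); print(arm.get_eef_pos(),arm.get_contact_force(),arm.get_grip_width(),arm.get_clock())
c=wcam(arm,"w3"); t=arm.get_eef_pos()
im=cv2.imread("pics/w3.png")
for z,r in((-8,84),(-20,84)):
  for dx,col in((0,(0,255,0)),):
    P=cyl(r,z,z)[:48]+np.array([t[0],t[1],t[2]]); cv2.polylines(im,[np.round(proj(P,c)).astype(int)],True,col,1)
P=cyl(100,10,10)[:48]+[*MAT,0]; cv2.polylines(im,[np.round(proj(P,c)).astype(int)],True,(255,0,0),1)
cv2.imwrite("pics/w3o.png",im)
d=arm.get_image("scene");cv2.imwrite("pics/s3.png",d["image"][:,:,::-1])
```

```text
[585.99116004 261.42575549 130.5689981 ] [-0.2252643   0.52192542 -2.43930293] 30.003277111763925 7.925
```

View pics/w3o.png

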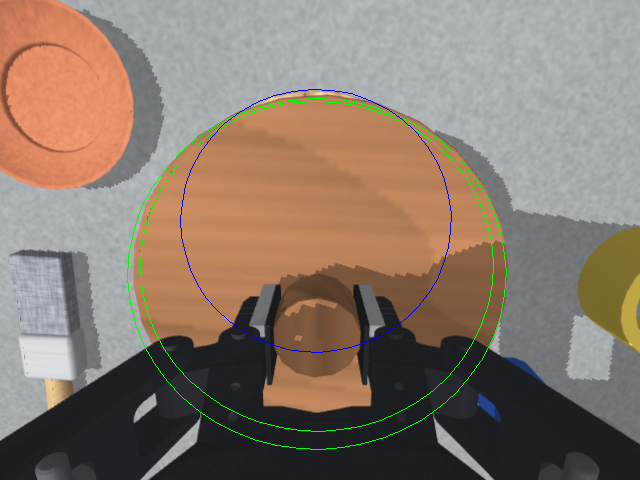

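Run:
```python
from plan import *
from station import arm
x,y=MAT
arm.move_straight([x,y,54],80)
print(arm.move_straight([x,y,33],12,f_stop=3),arm.get_eef_pos(),arm.get_contact_force())
arm.move_gripper(45); arm.pause(.2)
print(arm.get_contact_force(),arm.get_grip_width())
arm.move_gripper(60)
arm.move_straight([x,y,150],150)
# toward cup: view pose
arm.move_ptp([CUP[0],CUP[1],170],q(Rdown(-.8))); arm.move_gripper(85); arm.pause(.1)
c=wcam(arm,"w4"); im=cv2.imread("pics/w4.png")
for z in(0,60):
    P=cyl(27,z,z)[:48]+[*CUP,0]; cv2.polylines(im,[np.round(proj(P,c)).astype(int)],True,(0,255,0),1)
d=arm.get_image("top");s=d["image"][180:330,150:450,::-1]
cv2.imwrite("pics/w4o.png",np.vstack([im,cv2.resize(s,(640,320))])[:,:]); 
cv2.imwrite("pics/w4o.png",cv2.resize(cv2.imread("pics/w4o.png"),(480,600)))
cv2.imwrite("pics/top4.png",d["image"][:,:,::-1])
print(arm.get_eef_pos(),arm.get_clock())
```

```text
True [585.51275788 262.05132979  42.00404309] [ 0.12087101 -1.80196377  5.00252712]
[0.68675853 0.64932303 0.24035124] 44.9989226988492
[490.54262587 -41.72398449 170.02004257] 13.625
```

View pics/w4o.png

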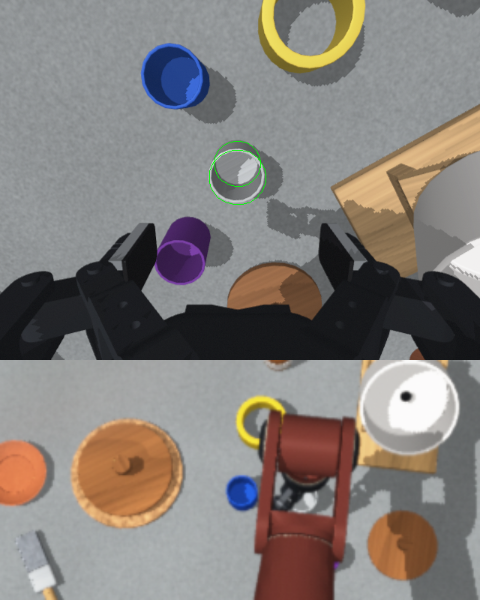

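Run:
```python
from plan import *
from station import arm
arm.move_gripper(72,30)
x,y=CUP
print(arm.move_straight([x,y,20],100,f_stop=8),arm.get_eef_pos(),arm.get_contact_force())
arm.move_gripper(0,30); print(arm.get_grip_width(),arm.get_finger_force(),arm.get_contact_force())
arm.move_straight([x,y,230],120)
arm.pause(.1);print(arm.get_contact_force(),arm.get_grip_width())
arm.move_ptp(onaxis(190,-5),q(Rcrock(-1))); arm.pause(.2)
c=wcam(arm,"w5"); print(arm.get_eef_pos(),onaxis(190,-5),arm.get_contact_force(),arm.get_clock())
im=cv2.imread("pics/w5.png")
for r,h,dx,col in((75,110,0,(0,255,0)),(80,110,0,(0,255,0)),(27,190-20+60,-5,(0,0,255)),(27,170,-5,(0,0,255))):
    p=proj((cyl(r,h,h)[:48]+[dx,0,0])@RC.T+CR,c); cv2.polylines(im,[np.round(p).astype(int)],True,col,1)
cv2.imwrite("pics/w5o.png",im)
```

```text
False [491.13070703 -41.9458458   20.75013918] [ 0.84344552  0.81726187 -0.06493198]
53.57320875808833 32.022745348513126 [-0.14536024  0.50808062  4.05371338]
[-0.34421021  0.19126311 -0.10136408] 54.38390665528649
[ 548.33559551 -217.56093988  246.99524488] [ 547.85241037 -218.75314547  247.04482672] [ 0.11393245 -0.83383504 -1.2107054 ] 18.875
```

View pics/w5o.png

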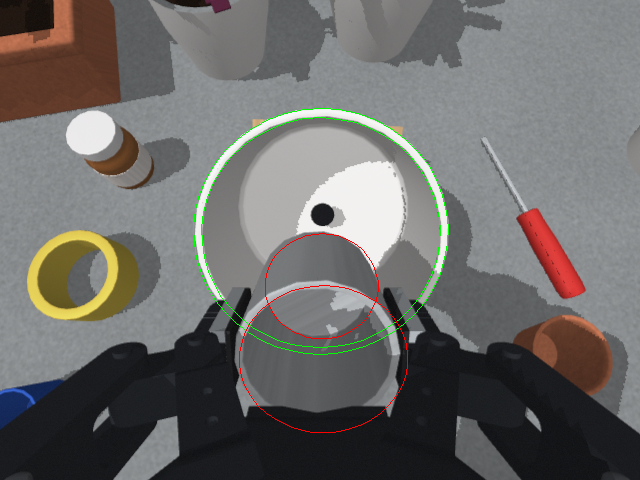

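Run:
```python
from plan import *
from station import arm
b=lambda h,dx=-5: onaxis(h+20,dx)
print(arm.move_straight(b(120),100,f_stop=8))
print(arm.move_straight(b(44),60,f_stop=8),arm.get_contact_force())
arm.pause(.3)
print(arm.move_straight(b(4),8,f_stop=2.5))
p=RC.T@(arm.get_eef_pos()-CR); print(p,arm.get_contact_force(),arm.get_grip_width(),arm.get_clock())
arm.pause(.3); print(arm.get_contact_force())
wcam(arm,"w6")
```

```text
False
False [ 0.28666793 -0.80737481 -0.38029464]
True
[-5.03919527e+00  3.62867004e-02  4.87520783e+01] [-3.20213324  1.22120685  5.7178968 ] 54.070101402950634 23.525
[-2.82568581  1.78310475  5.13739128]
```

Run:
```python
from plan import *
from station import arm
arm.move_gripper(66); arm.pause(.4); print(arm.get_contact_force(),arm.get_grip_width())
p=RC.T@(arm.get_eef_pos()-CR)
print(arm.move_straight(onaxis(p[2]+60,-5),60,f_stop=8))
print(arm.move_straight(onaxis(240,-5),150,f_stop=10))
arm.pause(.2); c=wcam(arm,"w7"); d=arm.get_image("top")
cv2.imwrite("pics/f.png",np.vstack([cv2.resize(cv2.imread("pics/w7.png"),(480,360)),cv2.resize(d["image"][:,:,::-1][120:350,100:520],(480,240))]))
print(arm.get_clock(),arm.get_contact_force())
```

```text
[-0.13649254 -0.49260527 -0.09272533] 66.23065055844333
False
False
27.0333 [-0.07357056  0.50874955  0.94576923]
```

View pics/f.png

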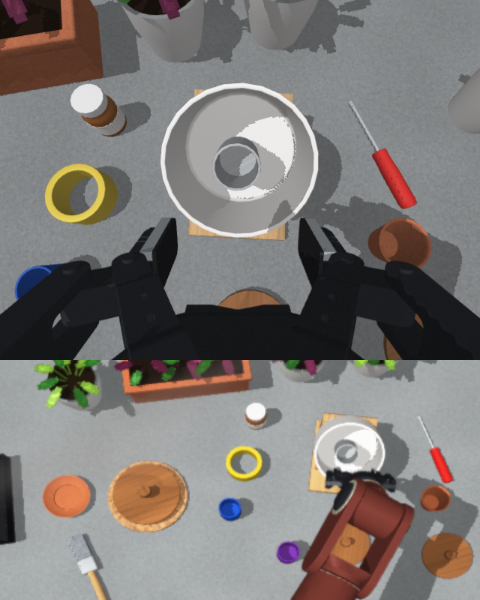

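The last picture shows the cup standing base down on the plate in the crock, at wrist-view (237,163). The lid lies centred on the mat, at top-view (148,492), and the gripper is clear of everything.

```bash
python3 -c "
from station import arm
print(arm.sign_off())"
```

```text
the job is handed in; nothing more can be done
None
```

The job is handed in at about 27 s: the lid lies flat, knob up, in the middle of the mat, the steel cup stands base down on the plate in the crock, and nothing else was moved.

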